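# Pack the kit tray and hold it out over the soldering job

### The arm

A 7-joint arm with a two-finger parallel gripper is mounted at the origin on the work surface. World frame = base frame: x ahead of the robot, y to its left, z up, the work surface at z = 0. Lengths are in m, angles in rad, forces in N, time in s.
With the tool pointing down it reaches from about 0.35 to 0.9 m from the base axis. Payload 8.1 kg.
Tool frame: the origin (TCP) lies between the finger pads; the fingertips stand 8 mm ahead of it and the grasp point (between the pads) lies 11 mm behind it (arm.tcp_to_tips is the distance from the TCP to the fingertips, in m); z points along the fingers, x is the direction in which the jaws open and shut, and the axes are right-handed (so a half turn about z gives the same grasp; the last joint's range is limited). The gripper opens to 92 mm and grips with 3 to 60 N. Pads are 19 mm wide; open, the fingers measure 130 mm over their backs; the gripper's body (75 mm by 190 mm) begins 47 mm behind the grasp point.
Start: joints at [1.105, 0.434, 0.025, 1.573, -0.012, 1.134, -0.075], TCP at [0.222, -0.584, 0.235] pointing down, gripper open.
Joint ranges: [-2.62, 2.62], [-0.44, 2.09], [-1.27, 1.32], [0.08, 2.57], [-1.32, 4.46], [0.12, 2], [-2.74, 2.74]. Speed limits (rad/s): [2.22, 2.22, 3.01, 3.01, 3.14, 3.14, 3.14].

### API

Orientations are given as a rotation vector (axis times angle).
In Python, from cell import arm, eyes gives the robot as it stands.
- The arm moves only by the tool play_rows, never from a script. Its argument "rows" is a list of rows, each a list of 3 entries, a list of its own where there are three numbers: the shift along the tool's x, y, z each as a share of 50 cm, from -1 to 1, then the turn, a rotation vector about the tool's x, y, z each as a share of 60 degrees, from -1 to 1, then the opening, from -1 (shut) to 1 (fully open), so that 0 is half open. In form: [[[dx, dy, dz], [ax, ay, az], grip], ...]. A call has 1 to 10 rows; each row is the pose to reach, as a shift and turn from the pose commanded when the call began, along the tool's axes at that moment; what a row does not reach only later rows make up. A row lasts 1/10 s, in which the tool goes at most 50 mm and 8.59 degrees, less where a joint would pass 70% of its speed; a pose out of reach is approached as far as the arm can. A call with a number of a shift or a turn outside -1 to 1 is refused whole. A call with a gripper value outside its range is refused whole. The fingers move at their own pace and stop on an object; "newtons" is the grip in N (left out, the last holds). Time passes only in rows, so rows that repeat a pose let the fingers close. It gives the time, the measured TCP pose, the force and the opening at its end, in the units of the state.
- arm.observe(): the state, without advancing time (a new reading comes with each control period).
- eyes.get_image(name): name is "side" or "top" or "wrist"; returns (picture, depth): 480x640x3 uint8, red, green, blue; 480x640 float32, m along the optical axis (not along the pixel's ray), 0 where there is no reading.
- eyes.get_calibration(name): a dict with "intrinsics" (3x3 intrinsics, pixels), "k1" (the pictures are not rectified: a ray, as slopes to the right and down, at radius r is drawn at 1 + k1 r^2 times it, then the intrinsics apply), "R" (3x3) and "t" (3): a world point X has camera coordinates R X + t. Camera axes: x right, y down, z forward; pixel columns grow to the right and rows downward; lengths in m; the calibration is good to about 2 mm. A picture is of the moment at which its call begins: read the wrist's pose just before it. get_calibration takes no time and is no camera call; for the wrist camera it gives the pose at the moment of the call.
- arm.sign_off(): hands the job in, once; it reports no verdict.
The state is a dict: "clock": time; "joints": joint angles; "dq": joint speeds; "joint_efforts": joint torques, N m; "position": TCP position; "ee_rot": TCP orientation; "force": force on the tool from outside, world axes, zero at the start; "ft_torque": the same for the moment, N m; "width": opening from 0.0 (shut) to 1.0 (fully open).
Only numpy, scipy, OpenCV 4.12 (cv2) and the standard library are available. Lean on these libraries where they do the work, as an engineer would, in place of code of your own. Each camera call takes 0.05 s, during which the arm holds its last target.

### The job

Pack up the kit on the plywood tray: set the two loose sorting cups down, not dropped, into the wide grey cup in the tray, in size order, blue cup first and then the yellow one inside it. Then pick the tray up by its handle and hold it out over the middle of the red work sheet, level and still, with its underside about ten centimetres above the sheet, so that the person soldering there, who has no bench free, can help themselves; on the way the loose steel ball must never roll out of its pocket. Finish while still holding the tray like that: do not put it down or let go, and leave the copper branch, the solder spool and the screwdriver where they are.

Things in the scene. Friction and masses are not known exactly. Their poses are not given: they have to be found in the camera images.
- tray: Loose plywood tray, 146 mm along x, 276 mm along y, 0.5 to 0.7 kg packed, edge walls 20 mm high. Origin: centre of its underside. Its handle is an upright panel across the middle in the plane y = 0, 12 mm thick (along y): hand slot z = 60 to 100 mm, above it a flat-sided top bar 118 mm long (along x), z = 100 to 134 mm. Grey cup in the +y half, ball in the -y half. Nearly in balance.
- tray_grip (a point): Middle of the handle's top bar, 120 mm above the tray's underside and 14 mm below the bar's top edge: the place to pinch the bar across its 12 mm thickness, that is with the fingers closing along the tray's y. Fingertips up to 20 mm lower still pass above the nested cups (95 mm).
- tray_well (a point): Centre, on the tray floor (6 mm up), of the wooden locating ring (inside radius 41 mm, 4 mm high) that the wide grey cup stands in, 85 mm to +y of the tray's centre.
- tray_pocket (a point): Where the ball's centre is in the middle of its pocket: 85 mm to -y of the tray's centre, 18 mm above its underside. The pocket is a dark wooden ring on the tray floor, inside radius 19 mm, outside 26 mm, 4 mm high: the ball rolls freely inside (up to 10 mm off the middle) and climbs out if the tray tips about 45 degrees or is jerked or stopped hard.
- ball_center (a point): Centre of the loose steel ball, 24 mm in diameter, 56 g.
- cup_l: Wide low grey plastic cup, outside diameter 76 mm, inside 70 mm, 42 mm high, floor 4 mm thick, about 50 g, loose, standing in the tray's locating ring. Origin: centre of its underside. It stays there; its rim is 48 mm above the tray's underside.
- cup_m: Middle cup, blue plastic, straight-sided, outside diameter 58 mm, inside 52 mm, 62 mm high, wall and floor 3 mm thick, about 40 g, standing mouth up on the bench. Origin: centre of its underside. Home in the grey cup its rim is 72 mm above the tray's underside, 24 mm above the grey rim.
- cup_s: Small tall cup, yellow plastic, straight-sided, outside diameter 40 mm, inside 34 mm, 82 mm high, wall and floor 3 mm thick, about 35 g, standing mouth up on the bench. Origin: centre of its underside. Home in the blue cup its rim is 95 mm above the tray's underside, 23 mm above the blue rim.
- sheet: Flat red work sheet with a pattern of round spots, 200 mm along its x, 220 mm along its y, 3 mm thick, fixed to the bench. Origin: centre of its underside. The copper branch lies on it.
- branch: Branched copper rod piece being soldered, about 165 mm by 105 mm, nowhere higher than 20 mm, with a small plywood block at one end, lying loose on the red sheet. Origin: near its middle, at its underside. To be left where it is.
- spool: Spool of solder standing on the bench, black flanges 60 mm in diameter, 50 mm high, loose. Origin: centre of its underside. To be left where it is.
- driver: Screwdriver with a green handle, 160 mm long, 26 mm thick, lying loose on the bench along its x. Origin: its middle, at the underside. To be left where it is.

How it is judged:
By the outcome, as a careful person would: the job done as asked, in the order asked, and still so for the second after the job is handed in, while the arm keeps its last pose, push and grip.
It also fails if it takes over 72 s, if anything falls off the work surface, if the arm or the gripper's body presses on something with over 40 N, if the wrist force passes 120 N, or if a joint passes its speed limit or range.

## Working session

There is one attempt and no reset: what is moved stays moved. The work goes in short steps, Python scripts to look and compute and a tool call to move; the robot and the scene stay as the last step left them, time stands still between calls to the robot, and variables do not carry over. Pictures are saved under pics/ and viewed, and the job is handed in when it is done.

Besides the shell and the picture viewer there is one more tool, called after ">>>" by a JSON object that holds its "method" and its "body". play_rows: Moves the arm, as the interface text tells. Its arguments: {"type":"object","properties":{"rows":{"type":"array","items":{"type":"array"}},"newtons":{"type":"number"}},"required":["rows"]}

```bash
ls; mkdir -p pics; cat > h.py <<'E'
import numpy as np, cv2
from cell import arm, eyes
from scipy.spatial.transform import Rotation as Rn
def grab(name,fn=None):
    c=eyes.get_calibration(name); im,d=eyes.get_image(name)
    if fn: cv2.imwrite('pics/'+fn,im[:,:,::-1])
    return im,d,c
def cast(c,u,v,z):
    K=np.array(c['intrinsics']);R=np.array(c['R']);t=np.array(c['t'])
    p=np.atleast_2d(np.c_[u,v]).astype(float)
    k=c['k1']
    q=cv2.undistortPoints(p.reshape(-1,1,2),K,np.array([k,0,0,0.])).reshape(-1,2)
    ray=np.c_[q,np.ones(len(q))]@R
    o=-R.T@t
    s=(z-o[2])/ray[:,2]
    return o+ray*s[:,None]
def pts(c,d):
    K=np.array(c['intrinsics']);R=np.array(c['R']);t=np.array(c['t'])
    v,u=np.mgrid[0:480,0:640]
    p=np.stack([u,v],-1).reshape(-1,1,2).astype(float)
    q=cv2.undistortPoints(p,K,np.array([c['k1'],0,0,0.])).reshape(-1,2)
    X=np.c_[q,np.ones(len(q))]*d.reshape(-1,1)
    return ((X-t)@R).reshape(480,640,3)
E
python3 - <<'E'
from h import *
print(arm.observe())
for n in ['side','top','wrist']:
    im,d,c=grab(n,n+'0.png'); print(n,c); np.savez('/tmp/%s0.npz'%n,im=im,d=d)
print(arm.tcp_to_tips)
E
```

```text
pics
{'clock': 0.0, 'joints': array([ 1.10540767,  0.43525714,  0.02500134,  1.57408936, -0.01159892,
        1.13400059, -0.0750958 ]), 'dq': array([ 0.00044986,  0.00112845,  0.00049219, -0.00241576,  0.00074314,
       -0.00024317, -0.00103882]), 'joint_efforts': array([-1.10494395e-03, -6.67857885e+01,  9.84285213e-01, -3.14459074e+01,
       -6.06830930e-02,  4.28323529e-02,  1.37538941e-04]), 'position': array([ 0.22155701, -0.58388023,  0.23392707]), 'ee_rot': array([-2.58502292e+00,  1.78391863e+00,  2.21205686e-03]), 'force': array([ 0.62484338, -0.48174951,  0.52385609]), 'ft_torque': array([ 0.02348532, -0.02224424,  0.006057  ]), 'width': 0.9998706786512435}
side {'intrinsics': array([[491.4948352 ,   0.        , 320.74004715],
       [  0.        , 491.4948352 , 238.89998284],
       [  0.        ,   0.        ,   1.        ]]), 'k1': -0.12075692284813834, 'R': array([[ 0.93156941, -0.36353862,  0.00425528],
       [-0.26662757, -0.69109772, -0.67178396],
       [ 0.24716023,  0.62467881, -0.74073491]]), 't': array([-0.56886368,  0.22225906,  0.8987725 ])}
top {'intrinsics': array([[449.18771578,   0.        , 328.24681929],
       [  0.        , 449.18771578, 246.08807568],
       [  0.        ,   0.        ,   1.        ]]), 'k1': -0.10514639656093687, 'R': array([[-0.06546388, -0.99785277,  0.002083  ],
       [-0.97468736,  0.06349663, -0.21436589],
       [ 0.21377333, -0.01606349, -0.97675121]]), 't': array([0.02047938, 0.62620891, 0.89330308])}
wrist {'intrinsics': array([[343.0829618 ,   0.        , 321.78252671],
       [  0.        , 343.0829618 , 242.5373122 ],
       [  0.        ,   0.        ,   1.        ]]), 'k1': 0.01844140197499007, 'R': array([[ 0.35544321, -0.93469704, -0.00125428],
       [-0.89682886, -0.34142032,  0.28130086],
       [-0.26335931, -0.09886161, -0.95961881]]), 't': array([-0.62332438, -0.03630191,  0.39066108])}
0.008
```

View pics/top0.png

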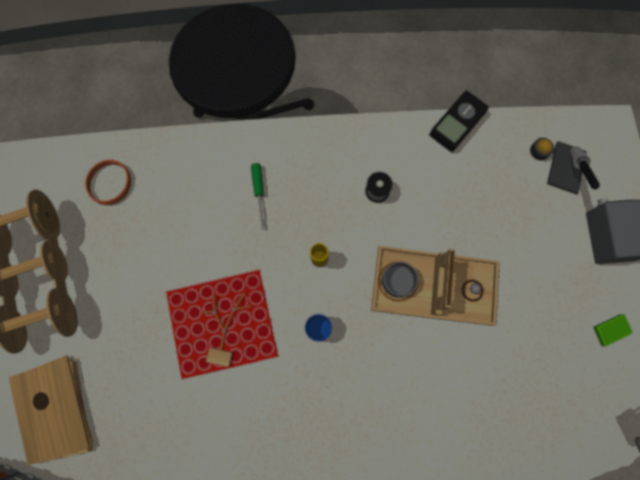

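View pics/side0.png

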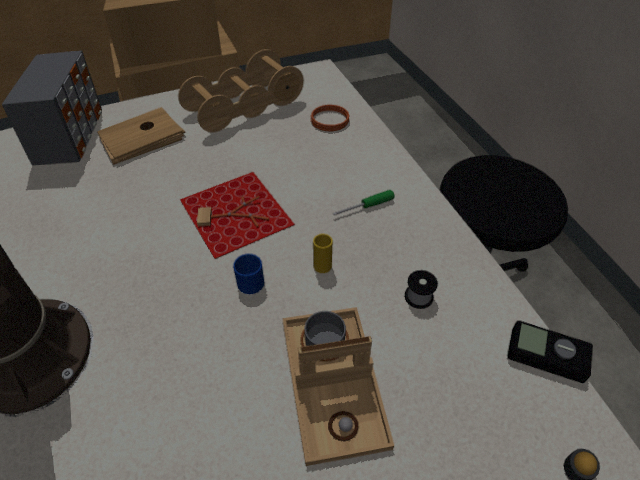

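View pics/wrist0.png

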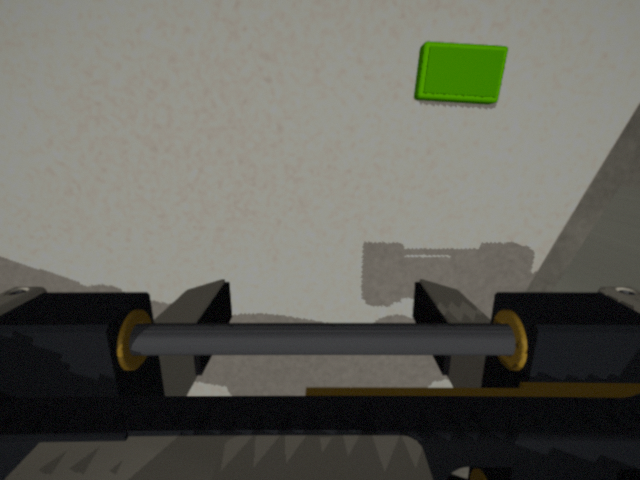

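Top view: tray around (435,286), with the grey cup at (400,281) and the ball at (472,290). The blue cup is at (318,328), the yellow cup at (319,254), the sheet at (222,324) and the spool at (378,186). Next I measure them.

```bash
cat > m.py <<'E'
from h import *
from scipy.optimize import least_squares
def circ(P,r):
    f=lambda x: np.hypot(P[:,0]-x[0],P[:,1]-x[1])-r
    s=least_squares(f,P[:,:2].mean(0),loss='soft_l1',f_scale=.002); return s.x, np.sqrt(np.mean(s.fun**2))
for n in ['top','side']:
    z=np.load('/tmp/%s0.npz'%n); im,d=z['im'],z['d']; c=eyes.get_calibration(n)
    P=pts(c,d); P[d==0]=np.nan
    hsv=cv2.cvtColor(im,cv2.COLOR_RGB2HSV)
    H,S,V=hsv[...,0],hsv[...,1],hsv[...,2]
    roi=np.zeros(H.shape,bool)
    bl={'top':(295,310,345,350),'side':(225,245,275,300)}[n]; ye={'top':(300,235,340,275),'side':(305,228,340,278)}[n]
    for nm,b,h0,h1,ht,r in [('blue',bl,105,130,.062,.029),('yel',ye,20,32,.082,.020)]:
        m=np.zeros(H.shape,bool); m[b[1]:b[3],b[0]:b[2]]=1
        m&=(H>h0)&(H<h1)&(S>100)
        p=P[m]; p=p[np.isfinite(p[:,2])]
        print(n,nm,m.sum(),'zmax',np.percentile(p[:,2],[2,50,95,99]))
        q=p[p[:,2]>ht-.012]; print('  rim pts',len(q),q[:,:2].mean(0),circ(q,r-.0015), 'mid bbox',(q[:,:2].max(0)+q[:,:2].min(0))/2)
        q=p[(p[:,2]<ht-.01)&(p[:,2]>.008)]; 
        # topmost contour casting
        cn=max(cv2.findContours(m.astype(np.uint8),0,1)[0],key=cv2.contourArea)[:,0]
        w=cast(c,cn[:,0],cn[:,1],ht); print('  rim-plane bbox',w.min(0)[:2],w.max(0)[:2])
    m=((H<6)|(H>174))&(S>150)&(np.isfinite(P[...,2]))
    if n=='top': m[:250]=0; m[:,:150]=0;m[:,300:]=0
    else: m[:160]=0;m[260:]=0;m[:,:170]=0;m[:,300:]=0
    m8=cv2.morphologyEx(m.astype(np.uint8),cv2.MORPH_CLOSE,np.ones((5,5)))
    cn=np.concatenate(cv2.findContours(m8,0,1)[0])[:,0]
    w=cast(c,cn[:,0],cn[:,1],.003)
    rc=cv2.minAreaRect((w[:,:2]*1000).astype(np.float32)); print(n,'sheet',rc)
    # tray
    # points of tray: walnut bar top z~.134
    q=P.reshape(-1,3); q=q[np.isfinite(q[:,2])]
    ctr=np.nanmean(P[286:290,440:470].reshape(-1,3),0) if n=='top' else ctr
    near=np.hypot(q[:,0]-ctr[0],q[:,1]-ctr[1])<.2
    q=q[near]
    t=q[(q[:,2]>.122)&(q[:,2]<.145)]; print('bar',len(t), cv2.minAreaRect((t[:,:2]*1000).astype(np.float32)), np.percentile(t[:,2],[5,50,95]))
    t=q[(q[:,2]>.012)&(q[:,2]<.03)]
    print('wall rect',cv2.minAreaRect((t[:,:2]*1000).astype(np.float32)))
E
python3 m.py
```

```text
top blue 537 zmax [-4.28419554e-05  3.91040618e-03  6.19142512e-02  6.43868251e-02]
  rim pts 54 [0.44897673 0.00970079] (array([0.45738748, 0.01158172]), np.float64(0.001042977809468922)) mid bbox [0.4563975 0.0111867]
  rim-plane bbox [ 0.4299388  -0.01509078] [0.48228663 0.03748561]
top yel 352 zmax [0.00040006 0.04744237 0.08285539 0.08505036]
  rim pts 112 [0.61236767 0.00086938] (array([6.11331206e-01, 3.61259779e-04]), np.float64(0.0010980297858750971)) mid bbox [6.11790385e-01 2.34978968e-04]
  rim-plane bbox [ 0.58334326 -0.01897506] [0.63146214 0.01928402]
top sheet ((480.78228759765625, 228.75979614257812), (195.71401977539062, 216.42356872558594), 9.834240913391113)
bar 433 ((532.9041137695312, -255.25526428222656), (13.584547996520996, 117.4792251586914), 78.69805145263672) [0.12585663 0.13423537 0.13686433]
wall rect ((532.7969970703125, -255.99725341796875), (276.45343017578125, 147.77056884765625), 79.18055725097656)
side blue 971 zmax [0.00224844 0.03688382 0.06169345 0.0634824 ]
  rim pts 274 [0.45779923 0.00947982] (array([0.45821308, 0.01173458]), np.float64(0.001322192944273989)) mid bbox [0.45802163 0.01249384]
  rim-plane bbox [ 0.42636536 -0.06012033] [0.48546626 0.03920615]
side yel 665 zmax [0.00231403 0.05552862 0.08172983 0.08343137]
  rim pts 184 [ 0.61344547 -0.00074496] (array([6.13453164e-01, 4.35003591e-04]), np.float64(0.0011772216214146665)) mid bbox [0.61363231 0.00069801]
  rim-plane bbox [ 0.57305429 -0.07730369] [0.63273091 0.01944378]
side sheet ((481.605224609375, 227.19631958007812), (198.56076049804688, 218.79403686523438), 9.95298957824707)
bar 733 ((534.0241088867188, -255.7661895751953), (14.1995267868042, 118.73646545410156), 79.19436645507812) [0.12362207 0.13285109 0.13542279]
wall rect ((535.1218872070312, -254.9777069091797), (278.9718017578125, 147.5664825439453), 79.35038757324219)
```

```bash
python3 - <<'E'
import numpy as np,cv2
for n,(x0,y0,x1,y1) in {'top':(280,220,520,340),'side':(260,220,420,480)}.items():
    im=np.load('/tmp/%s0.npz'%n)['im'][y0:y1,x0:x1]
    s=min(800//im.shape[1],600//im.shape[0]); cv2.imwrite('pics/%s_z.png'%n,cv2.resize(im,None,fx=s,fy=s)[:,:,::-1])
E
```

```text
(no output)
```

View pics/top_z.png

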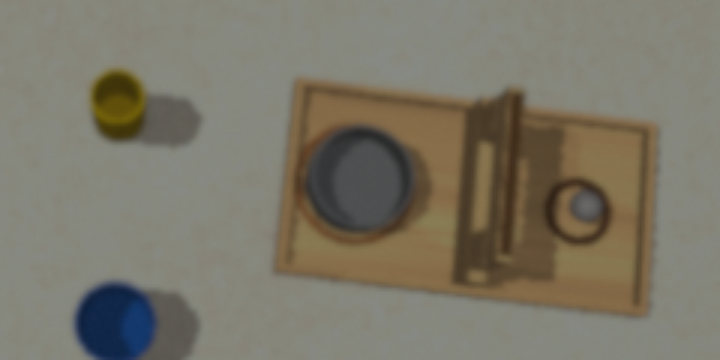

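View pics/side_z.png

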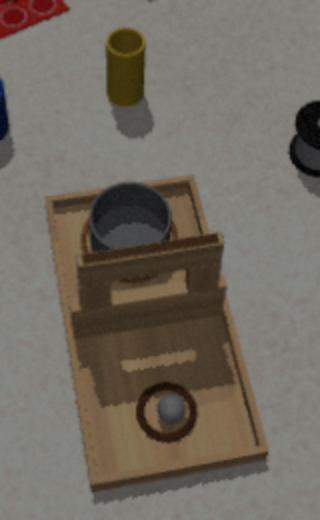

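```bash
cat >> h.py <<'E'
def goal(p,xang,tilt=None,o=None):
    """shares from measured pose to TCP position p with tool z down, tool x at heading xang (deg)"""
    o=o or arm.observe(); R0=Rn.from_rotvec(o['ee_rot'])
    a=np.radians(xang); x=np.array([np.cos(a),np.sin(a),0]); z=np.array([0,0,-1.]); 
    G=Rn.from_matrix(np.c_[x,np.cross(z,x),z])
    s=R0.inv().apply(np.array(p)-o['position'])/.5; r=(R0.inv()*G).as_rotvec()/np.radians(60)
    print('shift',s.round(4),'turn',r.round(4)); return s,r
E
python3 - <<'E'
from h import *
from m import circ
o=arm.observe(); M=Rn.from_rotvec(o['ee_rot']).as_matrix(); print(M.round(3))
c=eyes.get_calibration('wrist'); cp=-np.array(c['R']).T@np.array(c['t']); print('cam in tool',M.T@(cp-o['position']))
for n,b in [('top',(378,258,424,304)),('side',(300,308,350,345))]:
    z=np.load('/tmp/%s0.npz'%n); im,d=z['im'],z['d']; c=eyes.get_calibration(n)
    P=pts(c,d); P=P[b[1]:b[3],b[0]:b[2]].reshape(-1,3)
    q=P[(P[:,2]>.040)&(P[:,2]<.052)]; q=q[np.hypot(q[:,0]-.55,q[:,1]+.172)<.045]
    print(n,len(q),circ(q,.0365))
z=np.load('/tmp/top0.npz'); c=eyes.get_calibration('top')
print('spool',cast(c,[378],[184],.05),'ball',cast(c,[475.5],[288.5],.018), 'driver',cast(c,[257,265],[165,226],.01))
print('--to above blue'); goal([.458,.0117,.14],-10.8); goal([.458,.0117,.14],169.2)
E
```

```text
top blue 537 zmax [-4.28419554e-05  3.91040618e-03  6.19142512e-02  6.43868251e-02]
  rim pts 54 [0.44897673 0.00970079] (array([0.45738748, 0.01158172]), np.float64(0.001042977809468922)) mid bbox [0.4563975 0.0111867]
  rim-plane bbox [ 0.4299388  -0.01509078] [0.48228663 0.03748561]
top yel 352 zmax [0.00040006 0.04744237 0.08285539 0.08505036]
  rim pts 112 [0.61236767 0.00086938] (array([6.11331206e-01, 3.61259779e-04]), np.float64(0.0010980297858750971)) mid bbox [6.11790385e-01 2.34978968e-04]
  rim-plane bbox [ 0.58334326 -0.01897506] [0.63146214 0.01928402]
top sheet ((480.78228759765625, 228.75979614257812), (195.71401977539062, 216.42356872558594), 9.834240913391113)
bar 433 ((532.9041137695312, -255.25526428222656), (13.584547996520996, 117.4792251586914), 78.69805145263672) [0.12585663 0.13423537 0.13686433]
wall rect ((532.7969970703125, -255.99725341796875), (276.45343017578125, 147.77056884765625), 79.18055725097656)
side blue 971 zmax [0.00224844 0.03688382 0.06169345 0.0634824 ]
  rim pts 274 [0.45779923 0.00947982] (array([0.45821308, 0.01173458]), np.float64(0.001
[... 677 characters left out ...]
2070312, -254.9777069091797), (278.9718017578125, 147.5664825439453), 79.35038757324219)
[[ 0.355 -0.935 -0.001]
 [-0.935 -0.355  0.001]
 [-0.001  0.    -1.   ]]
cam in tool [-0.00100259 -0.07545275 -0.1502901 ]
top 177 (array([ 0.54935865, -0.17137696]), np.float64(0.001652803974527171))
side 252 (array([ 0.55053349, -0.17231158]), np.float64(0.0010736552712410123))
spool [[ 0.76599236 -0.14216483  0.05      ]] ball [[ 0.5187992  -0.34356348  0.018     ]] driver [[0.84705266 0.1348981  0.01      ]
 [0.69551156 0.12062967 0.01      ]]
--to above blue
shift [-0.9458 -0.8648  0.1893] turn [-5.000e-04  1.100e-03 -9.736e-01]
shift [-0.9458 -0.8648  0.1893] turn [1.3000e-03 6.0000e-04 2.0264e+00]
```

>>> {"method": "play_rows", "body": {"rows": [[[-0.946, -0.865, 0.1], [0, 0, -0.974], 1], [[-0.946, -0.865, 0.1], [0, 0, -0.974], 1], [[-0.946, -0.865, 0.1], [0, 0, -0.974], 1], [[-0.946, -0.865, 0.1], [0, 0, -0.974], 1], [[-0.946, -0.865, 0.1], [0, 0, -0.974], 1], [[-0.946, -0.865, 0.1], [0, 0, -0.974], 1], [[-0.946, -0.865, 0.1], [0, 0, -0.974], 1], [[-0.946, -0.865, 0.1], [0, 0, -0.974], 1], [[-0.946, -0.865, 0.1], [0, 0, -0.974], 1], [[-0.946, -0.865, 0.1], [0, 0, -0.974], 1]], "newtons": 15}}

```text
clock: 1.15
position: [0.406, -0.1192, 0.1958]
ee_rot: [3.127, -0.296, 0.001]
force: [1.9, -0.7, 0.5]
width: 0.998
```

```bash
python3 - <<'E'
from h import *
o=arm.observe();print(o['position'],o['joints'].round(3),o['clock'],o['dq'].round(2))
goal([.458,.0117,.14],-10.8)
E
```

```text
[ 0.40599811 -0.11924887  0.19584215] [ 0.561  0.188 -0.457  2.059  0.104  0.916 -0.141] 1.15 [-0.88  0.13 -0.37 -0.02  0.15 -0.08 -1.32]
shift [ 0.053  -0.2768  0.1116] turn [ 0.0003 -0.0005 -0.0001]
```

>>> {"method": "play_rows", "body": {"rows": [[[0.05, -0.27, 0.1], [0, 0, 0], 1], [[0.05, -0.27, 0.1], [0, 0, 0], 1], [[0.05, -0.27, 0.1], [0, 0, 0], 1], [[0.05, -0.27, 0.1], [0, 0, 0], 1], [[0.05, -0.27, 0.1], [0, 0, 0], 1], [[0.05, -0.27, 0.1], [0, 0, 0], 1], [[0.05, -0.27, 0.1], [0, 0, 0], 1]]}}

```text
clock: 1.85
position: [0.4554, 0.0053, 0.1462]
ee_rot: [3.127, -0.299, 0.001]
force: [0.8, 0.6, 0.2]
width: 1.003
```

```bash
python3 - <<'E'
from h import *
o=arm.observe();print(o['position'],o['joints'].round(3),o['clock'],o['dq'].round(2))
goal([.458,.0117,.052],-10.8)
grab('wrist','w1.png')
E
```

```text
[0.45540661 0.00526268 0.14615086] [ 0.284  0.317 -0.507  2.05   0.209  0.823 -0.535] 1.85 [ 0.   -0.   -0.01 -0.    0.   -0.   -0.  ]
shift [ 0.0026 -0.0138  0.1883] turn [ 0.0007 -0.0004 -0.0022]
```

View pics/w1.png

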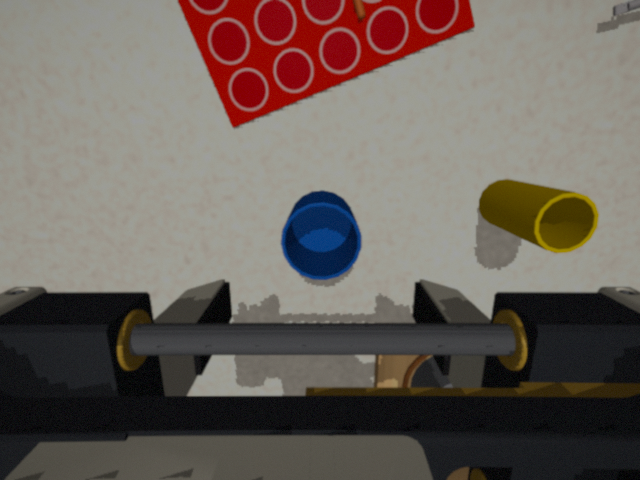

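The wrist view shows the blue cup centred between the fingers, with its rim centre at about (321,240). I'm descending to grasp it.

>>> {"method": "play_rows", "body": {"rows": [[[0.0026, -0.0138, 0.08], [0, 0, 0], 1], [[0.0026, -0.0138, 0.14], [0, 0, 0], 1], [[0.0026, -0.0138, 0.188], [0, 0, 0], 1], [[0.0026, -0.0138, 0.188], [0, 0, 0], 1], [[0.0026, -0.0138, 0.188], [0, 0, 0], 0.4], [[0.0026, -0.0138, 0.188], [0, 0, 0], 0.2], [[0.0026, -0.0138, 0.188], [0, 0, 0], 0.0], [[0.0026, -0.0138, 0.188], [0, 0, 0], -0.2], [[0.0026, -0.0138, 0.188], [0, 0, 0], -0.2], [[0.0026, -0.0138, 0.188], [0, 0, 0], -0.2]], "newtons": 12}}

```text
clock: 2.9
position: [0.4585, 0.0133, 0.0524]
ee_rot: [3.127, -0.295, 0.001]
force: [-0.9, -0.5, 7.9]
width: 0.638
```

```bash
python3 - <<'E'
from h import *
o=arm.observe();print(o['position'],o['width']*92,o['force'],o['clock'])
print('lift');goal([.458,.0117,.16],-10.8)
print('over well');goal([.550,-.172,.17],-10.8)
E
```

```text
[0.45847357 0.01333629 0.05243748] 58.65183840610658 [-0.92934578 -0.4527093   7.8869617 ] 2.9
lift
shift [-1.000e-04  3.400e-03 -2.151e-01] turn [ 0.0001 -0.0009  0.0002]
over well
shift [ 0.2494  0.3299 -0.2348] turn [ 0.0001 -0.0009  0.0002]
```

>>> {"method": "play_rows", "body": {"rows": [[[0, 0, -0.05], [0, 0, 0], -0.2], [[0, 0, -0.12], [0, 0, 0], -0.2], [[0, 0, -0.2], [0, 0, 0], -0.2], [[0.05, 0.066, -0.235], [0, 0, 0], -0.2], [[0.1, 0.132, -0.235], [0, 0, 0], -0.2], [[0.15, 0.198, -0.235], [0, 0, 0], -0.2], [[0.2, 0.264, -0.235], [0, 0, 0], -0.2], [[0.249, 0.33, -0.235], [0, 0, 0], -0.2], [[0.249, 0.33, -0.235], [0, 0, 0], -0.2], [[0.249, 0.33, -0.235], [0, 0, 0], -0.2]]}}

```text
clock: 3.9
position: [0.5493, -0.1726, 0.1689]
ee_rot: [-3.127, 0.298, 0.001]
force: [0.1, -0.8, -0.3]
width: 0.637
```

```bash
python3 - <<'E'
from h import *
o=arm.observe();print(o['position'],o['width']*92,o['force'],o['clock'])
grab('wrist','w2.png'); grab('side','s2.png')
goal([.550,-.172,.064],-10.8)
E
```

```text
[ 0.5493471  -0.17264219  0.16887754] 58.64665902686167 [ 0.06897658 -0.80214673 -0.2986398 ] 3.9
shift [0.0023 0.0025 0.2105] turn [-0.0006  0.0006  0.0016]
```

View pics/w2.png

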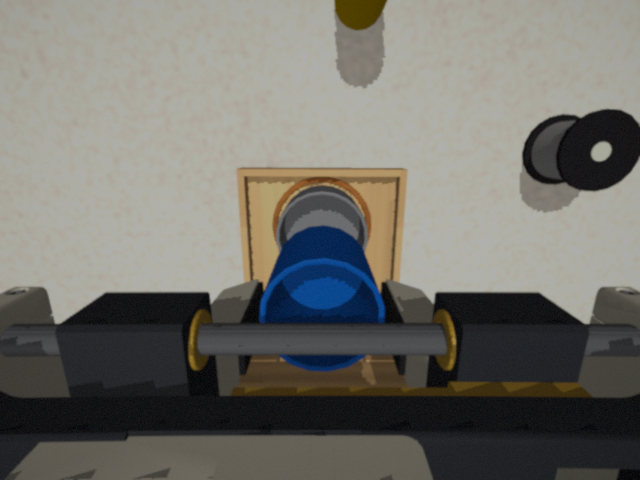

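View pics/s2.png

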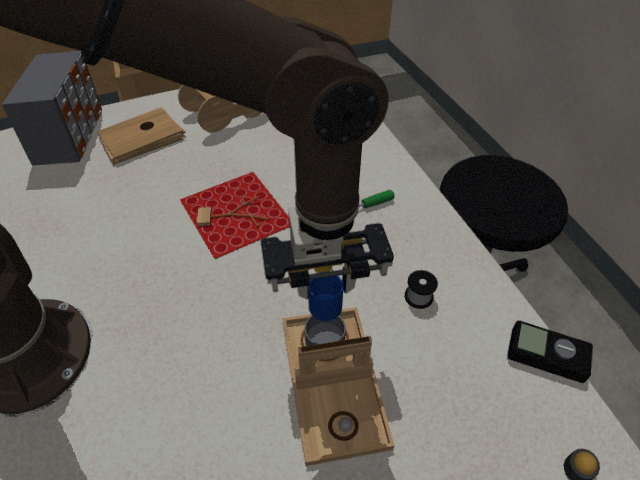

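The blue cup hangs upright over the grey cup: both are centred near column 321 in the wrist view. Lowering it.

>>> {"method": "play_rows", "body": {"rows": [[[0.0023, 0.0025, 0.06], [0, 0, 0], -0.2], [[0.0023, 0.0025, 0.12], [0, 0, 0], -0.2], [[0.0023, 0.0025, 0.16], [0, 0, 0], -0.2], [[0.0023, 0.0025, 0.18], [0, 0, 0], -0.2], [[0.0023, 0.0025, 0.195], [0, 0, 0], -0.2], [[0.0023, 0.0025, 0.203], [0, 0, 0], -0.2], [[0.0023, 0.0025, 0.207], [0, 0, 0], -0.2], [[0.0023, 0.0025, 0.21], [0, 0, 0], -0.2], [[0.0023, 0.0025, 0.21], [0, 0, 0], -0.2]]}}

```text
clock: 4.9
position: [0.5508, -0.1735, 0.0647]
ee_rot: [3.127, -0.295, 0.001]
force: [-0.3, 0.7, -0.1]
width: 0.639
```

```bash
python3 - <<'E'
from h import *
o=arm.observe();print(o['position'],o['width']*92,o['force'],o['clock'])
E
```

```text
[ 0.55075861 -0.17347806  0.0647473 ] 58.773311055159475 [-0.34945679  0.73342212 -0.06047464] 4.9
```

>>> {"method": "play_rows", "body": {"rows": [[[0, 0, 0.001], [0, 0, 0], -0.2], [[0, 0, 0.002], [0, 0, 0], -0.2], [[0, 0, 0.003], [0, 0, 0], -0.2], [[0, 0, 0.004], [0, 0, 0], -0.2], [[0, 0, 0.005], [0, 0, 0], -0.2], [[0, 0, 0.005], [0, 0, 0], -0.2]]}}

```text
clock: 5.5
position: [0.5505, -0.1734, 0.0625]
ee_rot: [3.127, -0.295, 0.0]
force: [-3.3, -0.4, 7.0]
width: 0.642
```

```bash
python3 - <<'E'
from h import *
o=arm.observe();print(o['position'],o['width']*92,o['force'],o['clock'])
E
```

```text
[ 0.5505429  -0.17341516  0.06251145] 59.050933067173354 [-3.3112864  -0.38061035  7.01703478] 5.5
```

Contact force is 7 N at the expected height, so I'm releasing slowly and rising.

>>> {"method": "play_rows", "body": {"rows": [[[0, 0, -0.002], [0, 0, 0], 0.32], [[0, 0, -0.002], [0, 0, 0], 0.4], [[0, 0, -0.002], [0, 0, 0], 0.6], [[0, 0, -0.002], [0, 0, 0], 0.7], [[0, 0, -0.03], [0, 0, 0], 0.7], [[0, 0, -0.09], [0, 0, 0], 0.7], [[0, 0, -0.17], [0, 0, 0], 0.7], [[0, 0, -0.26], [0, 0, 0], 0.7], [[0, 0, -0.26], [0, 0, 0], 0.7]]}}

```text
clock: 6.4
position: [0.5541, -0.1735, 0.199]
ee_rot: [3.126, -0.295, 0.017]
force: [0.1, -0.4, 0.4]
width: 0.849
```

```bash
python3 - <<'E'
from h import *
o=arm.observe();print(o['position'],o['width']*92,o['force'],o['clock'])
grab('wrist','w3.png')
goal([.6125,.0005,.19],-10.8)
E
```

```text
[ 0.55406179 -0.17347965  0.1990119 ] 78.12866392061083 [ 0.09614559 -0.40291236  0.38871054] 6.4
shift [ 0.0525 -0.3643  0.0123] turn [ 0.0005 -0.0068  0.0004]
```

View pics/w3.png

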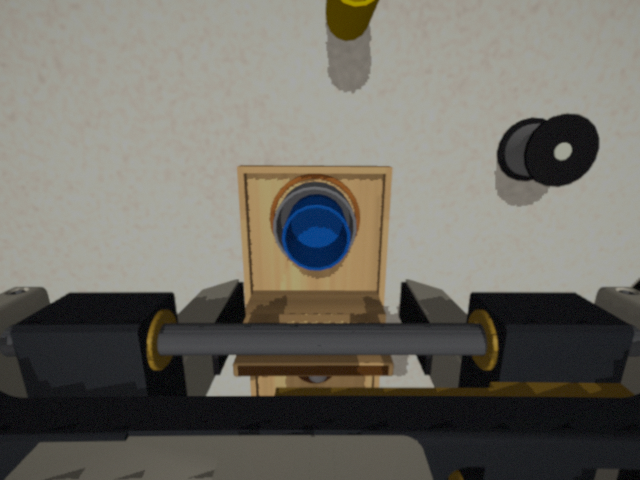

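The blue cup is in the grey cup, upright, with its rim centre at (317,232). Moving on to the yellow cup.

>>> {"method": "play_rows", "body": {"rows": [[[0.053, -0.364, 0.05], [0, 0, 0], 0.7], [[0.053, -0.364, 0.05], [0, 0, 0], 0.7], [[0.053, -0.364, 0.05], [0, 0, 0], 0.7], [[0.053, -0.364, 0.05], [0, 0, 0], 0.7], [[0.053, -0.364, 0.05], [0, 0, 0], 0.7], [[0.053, -0.364, 0.05], [0, 0, 0], 0.7], [[0.053, -0.364, 0.05], [0, 0, 0], 0.7], [[0.053, -0.364, 0.05], [0, 0, 0], 0.7]]}}

```text
clock: 7.25
position: [0.6102, -0.0015, 0.1668]
ee_rot: [3.126, -0.299, -0.0]
force: [0.8, 0.2, 0.2]
width: 0.852
```

```bash
python3 - <<'E'
from h import *
o=arm.observe();print(o['position'],o['width']*92,o['force'],o['clock'])
grab('wrist','w4.png')
goal([.6125,.0005,.072],-10.8)
E
```

```text
[ 0.61023113 -0.00151167  0.1667767 ] 78.4298114371639 [0.79854845 0.16764433 0.23592625] 7.25
shift [ 0.0036 -0.0046  0.1898] turn [ 0.0007 -0.0001 -0.0019]
```

View pics/w4.png

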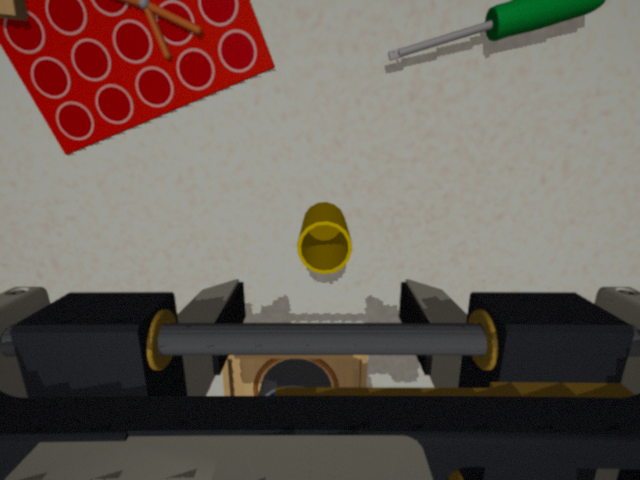

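The yellow cup is centred, with its rim at (325,247), and the fingers are clear of it. Descending and closing.

>>> {"method": "play_rows", "body": {"rows": [[[0.0036, -0.0046, 0.08], [0, 0, 0], 0.6], [[0.0036, -0.0046, 0.14], [0, 0, 0], 0.5], [[0.0036, -0.0046, 0.189], [0, 0, 0], 0.5], [[0.0036, -0.0046, 0.189], [0, 0, 0], 0.3], [[0.0036, -0.0046, 0.189], [0, 0, 0], 0.1], [[0.0036, -0.0046, 0.189], [0, 0, 0], -0.1], [[0.0036, -0.0046, 0.189], [0, 0, 0], -0.3], [[0.0036, -0.0046, 0.189], [0, 0, 0], -0.5], [[0.0036, -0.0046, 0.189], [0, 0, 0], -0.5], [[0.0036, -0.0046, 0.189], [0, 0, 0], -0.5]]}}

```text
clock: 8.3
position: [0.6137, 0.0025, 0.0738]
ee_rot: [-3.128, 0.295, -0.004]
force: [-1.7, -0.5, 8.1]
width: 0.423
```

```bash
python3 - <<'E'
from h import *
o=arm.observe();print(o['position'],o['width']*92,o['force'],o['clock'])
goal([.550,-.1735,.21],-10.8)
E
```

```text
[0.61370469 0.0025003  0.07381031] 38.95067523435636 [-1.65032205 -0.45127063  8.08530083] 8.3
shift [-0.0587  0.3695 -0.2727] turn [-0.0004 -0.0023  0.0003]
```

>>> {"method": "play_rows", "body": {"rows": [[[0, 0, -0.05], [0, 0, 0], -0.5], [[0, 0, -0.13], [0, 0, 0], -0.5], [[0, 0, -0.21], [0, 0, 0], -0.5], [[-0.008, 0.05, -0.27], [0, 0, 0], -0.5], [[-0.02, 0.13, -0.27], [0, 0, 0], -0.5], [[-0.033, 0.21, -0.27], [0, 0, 0], -0.5], [[-0.046, 0.29, -0.27], [0, 0, 0], -0.5], [[-0.055, 0.345, -0.27], [0, 0, 0], -0.5], [[-0.0587, 0.369, -0.27], [0, 0, 0], -0.5], [[-0.0587, 0.369, -0.27], [0, 0, 0], -0.5]]}}

```text
clock: 9.3
position: [0.5489, -0.175, 0.2075]
ee_rot: [3.127, -0.3, 0.0]
force: [0.3, 1.4, 0.4]
width: 0.425
```

```bash
python3 - <<'E'
from h import *
o=arm.observe();print(o['position'],o['width']*92,o['force'],o['clock'])
im,d,c=grab('wrist','w5.png'); 
# wrist: blue/yellow rims
im,d,c=grab('side','s5.png'); cv2.imwrite('pics/s5z.png',cv2.resize(im[200:400,230:430],None,fx=3,fy=3)[:,:,::-1])
from m import circ
P=pts(c,d); hsv=cv2.cvtColor(im,cv2.COLOR_RGB2HSV); H,S=hsv[...,0],hsv[...,1]
m=(H>105)&(H<130)&(S>100)&(d>0); q=P[m]; q=q[(np.hypot(q[:,0]-.55,q[:,1]+.172)<.05)&(q[:,2]>.06)&(q[:,2]<.08)]
print('blue rim',len(q),circ(q,.0275),np.percentile(q[:,2],95))
goal([.550,-.1735,.0855],-10.8)
E
```

```text
[ 0.54893038 -0.17499975  0.20754459] 39.14444528224699 [0.32156337 1.38527818 0.36296741] 9.3
top blue 537 zmax [-4.28419554e-05  3.91040618e-03  6.19142512e-02  6.43868251e-02]
  rim pts 54 [0.44897673 0.00970079] (array([0.45738748, 0.01158172]), np.float64(0.001042977809468922)) mid bbox [0.4563975 0.0111867]
  rim-plane bbox [ 0.4299388  -0.01509078] [0.48228663 0.03748561]
top yel 352 zmax [0.00040006 0.04744237 0.08285539 0.08505036]
  rim pts 112 [0.61236767 0.00086938] (array([6.11331206e-01, 3.61259779e-04]), np.float64(0.0010980297858750971)) mid bbox [6.11790385e-01 2.34978968e-04]
  rim-plane bbox [ 0.58334326 -0.01897506] [0.63146214 0.01928402]
top sheet ((480.78228759765625, 228.75979614257812), (195.71401977539062, 216.42356872558594), 9.834240913391113)
bar 433 ((532.9041137695312, -255.25526428222656), (13.584547996520996, 117.4792251586914), 78.69805145263672) [0.12585663 0.13423537 0.13686433]
wall rect ((532.7969970703125, -255.99725341796875), (276.45343017578125, 147.77056884765625), 79.18055725097656)
side blue 971 zmax [0.00224844 0.03688382 0.06169345 0.063
[... 324 characters left out ...]
[6.13453164e-01, 4.35003591e-04]), np.float64(0.0011772216214146665)) mid bbox [0.61363231 0.00069801]
  rim-plane bbox [ 0.57305429 -0.07730369] [0.63273091 0.01944378]
side sheet ((481.605224609375, 227.19631958007812), (198.56076049804688, 218.79403686523438), 9.95298957824707)
bar 733 ((534.0241088867188, -255.7661895751953), (14.1995267868042, 118.73646545410156), 79.19436645507812) [0.12362207 0.13285109 0.13542279]
wall rect ((535.1218872070312, -254.9777069091797), (278.9718017578125, 147.5664825439453), 79.35038757324219)
blue rim 298 (array([ 0.55121623, -0.17548094]), np.float64(0.0010072496694422802)) 0.07308040706556708
shift [0.0005 0.0039 0.2442] turn [-0.001  -0.0005  0.0017]
```

View pics/w5.png

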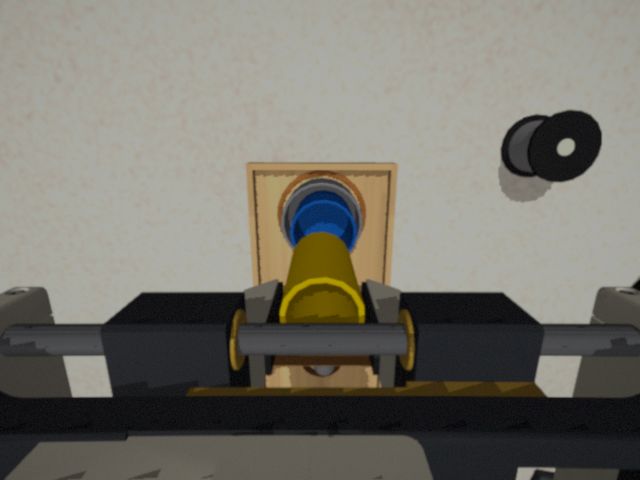

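View pics/s5z.png

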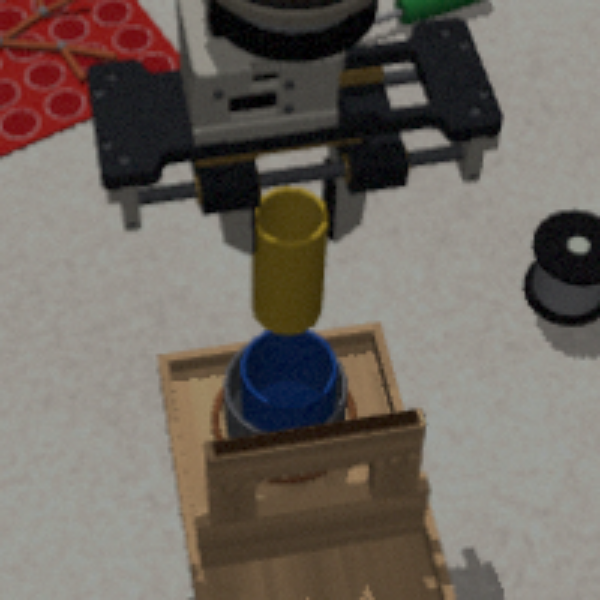

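The blue rim measures (0.551, -0.1755, 0.073), and the yellow cup hangs upright above it. Lowering it.

>>> {"method": "play_rows", "body": {"rows": [[[0.0029, 0.0035, 0.06], [0, 0, 0], -0.5], [[0.0029, 0.0035, 0.13], [0, 0, 0], -0.5], [[0.0029, 0.0035, 0.18], [0, 0, 0], -0.5], [[0.0029, 0.0035, 0.205], [0, 0, 0], -0.5], [[0.0029, 0.0035, 0.22], [0, 0, 0], -0.5], [[0.0029, 0.0035, 0.23], [0, 0, 0], -0.5], [[0.0029, 0.0035, 0.234], [0, 0, 0], -0.5], [[0.0029, 0.0035, 0.237], [0, 0, 0], -0.5], [[0.0029, 0.0035, 0.237], [0, 0, 0], -0.5]]}}

```text
clock: 10.3
position: [0.5509, -0.1755, 0.0894]
ee_rot: [3.127, -0.295, 0.002]
force: [0.1, 0.8, -1.4]
width: 0.426
```

>>> {"method": "play_rows", "body": {"rows": [[[0, 0, 0.0005], [0, 0, 0], -0.5], [[0, 0, 0.001], [0, 0, 0], -0.5], [[0, 0, 0.001], [0, 0, 0], -0.5]]}}

```text
clock: 10.6
position: [0.5506, -0.1754, 0.0885]
ee_rot: [3.128, -0.295, 0.0]
force: [-0.2, -0.3, 1.8]
width: 0.424
```

>>> {"method": "play_rows", "body": {"rows": [[[0, 0, 0.001], [0, 0, 0], -0.5], [[0, 0, 0.002], [0, 0, 0], -0.5], [[0, 0, 0.003], [0, 0, 0], -0.5], [[0, 0, 0.003], [0, 0, 0], -0.5], [[0, 0, 0.003], [0, 0, 0], -0.5]]}}

```text
clock: 11.1
position: [0.5505, -0.1754, 0.0869]
ee_rot: [3.128, -0.295, -0.0]
force: [-0.6, 0.5, 0.4]
width: 0.423
```

>>> {"method": "play_rows", "body": {"rows": [[[0, 0, 0.001], [0, 0, 0], -0.5], [[0, 0, 0.002], [0, 0, 0], -0.5], [[0, 0, 0.002], [0, 0, 0], -0.5], [[0, 0, 0.002], [0, 0, 0], -0.5]]}}

```text
clock: 11.5
position: [0.5506, -0.1754, 0.0868]
ee_rot: [3.127, -0.295, 0.001]
force: [-3.7, -0.3, 11.4]
width: 0.426
```

The cup has made contact and is seated, so I'm releasing it.

>>> {"method": "play_rows", "body": {"rows": [[[0, 0, -0.002], [0, 0, 0], -0.1], [[0, 0, -0.002], [0, 0, 0], 0], [[0, 0, -0.002], [0, 0, 0], 0.2], [[0, 0, -0.002], [0, 0, 0], 0.3], [[0, 0, -0.03], [0, 0, 0], 0.3], [[0, 0, -0.09], [0, 0, 0], 0.3], [[0, 0, -0.17], [0, 0, 0], 0.3], [[0, 0, -0.26], [0, 0, 0], 0.3], [[0, 0, -0.26], [0, 0, 0], 0.3], [[0, 0, -0.26], [0, 0, 0], 0.3]]}}

```text
clock: 12.5
position: [0.5512, -0.1755, 0.2178]
ee_rot: [3.127, -0.295, 0.005]
force: [0.1, 0.0, 0.4]
width: 0.648
```

```bash
sed -i 's/^for n in \[.top/if __name__=="__main__":\n  for n in []: pass\nfor n in [] if __name__!="__main__" else [\x27top/' m.py; head -8 m.py | tail -4; python3 - <<'E'
from h import *
o=arm.observe();print(o['position'],o['width']*92,o['force'],o['clock'],o['joints'].round(2))
im,d,c=grab('wrist','w6.png'); 
im,d,c=grab('side','s6.png'); cv2.imwrite('pics/s6z.png',cv2.resize(im[280:480,250:450],None,fx=3,fy=3)[:,:,::-1])
P=pts(c,d).reshape(-1,3); q=P[np.hypot(P[:,0]-.534,P[:,1]+.255)<.1]
t=q[(q[:,2]>.122)&(q[:,2]<.145)]; print('bar',len(t), cv2.minAreaRect((t[:,:2]*1000).astype(np.float32)), np.percentile(t[:,2],[5,50,95]))
print('at 79.2');goal([.534,-.2555,.22],79.2)
print('at -100.8');goal([.534,-.2555,.22],-100.8)
E
```

```text
s=least_squares(f,P[:,:2].mean(0),loss='soft_l1',f_scale=.002); return s.x, np.sqrt(np.mean(s.fun**2))
if __name__=="__main__":
  for n in []: pass
for n in [] if __name__!="__main__" else ['top','side']:
[ 0.55122054 -0.17545186  0.21781828] 59.60364966092758 [0.09866859 0.02885252 0.42369108] 12.5 [ 0.54  0.41 -0.45  1.69  0.2   1.08 -0.16]
bar 734 ((533.8455810546875, -255.33953857421875), (14.1673583984375, 117.89604187011719), 79.0586166381836) [0.12354912 0.13272889 0.1353542 ]
at 79.2
shift [-0.0012  0.1634 -0.0092] turn [-7.0000e-04  9.0000e-04 -1.4996e+00]
at -100.8
shift [-0.0012  0.1634 -0.0092] turn [9.0000e-04 7.0000e-04 1.5004e+00]
```

View pics/w6.png

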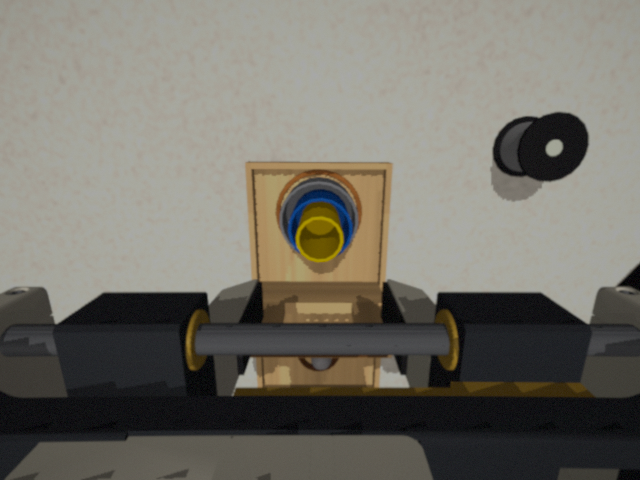

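View pics/s6z.png

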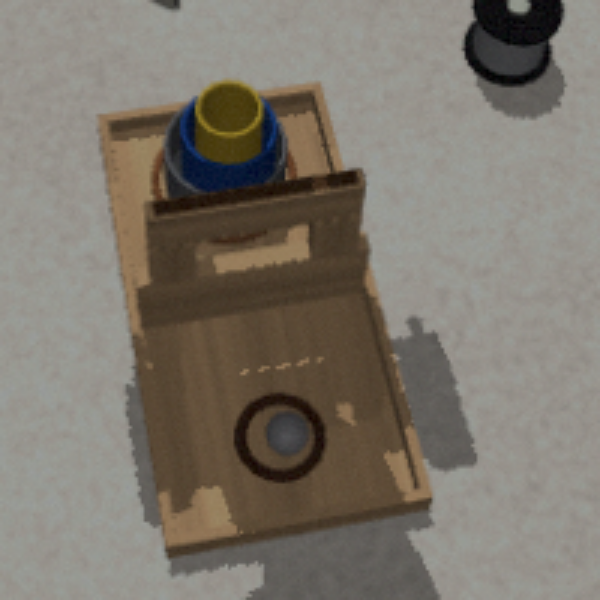

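The cups are nested upright: the yellow rim is at (319,240) in the wrist view, and the ball is still in its pocket. Next I turn 90° and move over the bar.

>>> {"method": "play_rows", "body": {"rows": [[[0, 0.04, 0], [0, 0, -0.14], 0.3], [[0, 0.08, 0], [0, 0, -0.28], 0.3], [[0, 0.12, 0], [0, 0, -0.42], 0.3], [[-0.001, 0.163, 0], [0, 0, -0.56], 0.3], [[-0.001, 0.163, 0], [0, 0, -0.7], 0.3], [[-0.001, 0.163, 0], [0, 0, -0.84], 0.3], [[-0.001, 0.163, 0], [0, 0, -0.98], 0.3], [[-0.001, 0.163, 0], [0, 0, -1], 0.3]]}}

```text
clock: 13.4
position: [0.5339, -0.2553, 0.2144]
ee_rot: [-2.852, -1.312, 0.002]
force: [-0.4, 0.3, 0.5]
width: 0.656
```

>>> {"method": "play_rows", "body": {"rows": [[[0, 0, 0], [0, 0, -0.14], 0.3], [[0, 0, 0], [0, 0, -0.28], 0.3], [[0, 0, 0], [0, 0, -0.42], 0.3], [[0, 0, 0], [0, 0, -0.5], 0.3], [[0, 0, 0], [0, 0, -0.5], 0.3], [[0, 0, 0], [0, 0, -0.5], 0.3]]}}

```text
clock: 14.0
position: [0.5345, -0.2552, 0.2152]
ee_rot: [-2.424, -1.997, 0.0]
force: [0.1, 0.8, 0.7]
width: 0.647
```

```bash
python3 - <<'E'
from h import *
o=arm.observe();print(o['position'],o['width']*92,o['force'],o['clock'],o['joints'].round(2))
goal([.534,-.2555,.109],79.2)
im,d,c=grab('wrist','w7.png'); 
E
```

```text
[ 0.53446065 -0.25519924  0.21521674] 59.54534182818378 [0.1355451  0.75680101 0.73360328] 14.0 [ 0.89  0.52 -0.79  1.63  0.39  1.16  1.38]
shift [-0.0009 -0.0006  0.2124] turn [-0.001  -0.0005 -0.004 ]
```

View pics/w7.png

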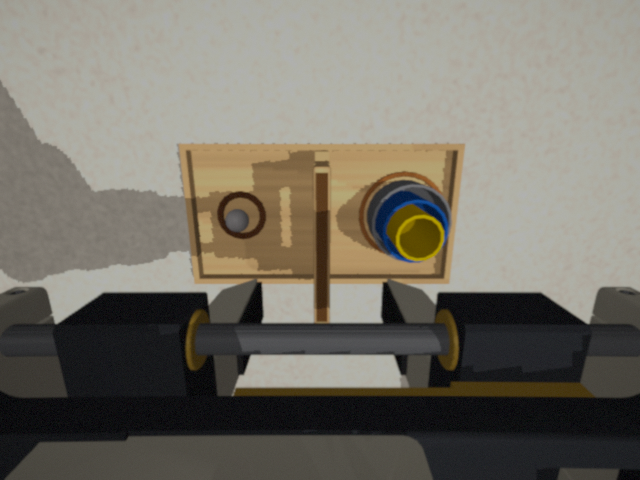

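>>> {"method": "play_rows", "body": {"rows": [[[-0.0009, -0.0006, 0.05], [-0.001, -0.0005, -0.004], 0.2], [[-0.0009, -0.0006, 0.11], [-0.001, -0.0005, -0.004], 0], [[-0.0009, -0.0006, 0.16], [-0.001, -0.0005, -0.004], 0], [[-0.0009, -0.0006, 0.2], [-0.001, -0.0005, -0.004], 0], [[-0.0009, -0.0006, 0.212], [-0.001, -0.0005, -0.004], -0.2], [[-0.0009, -0.0006, 0.212], [-0.001, -0.0005, -0.004], -0.4], [[-0.0009, -0.0006, 0.212], [-0.001, -0.0005, -0.004], -0.5], [[-0.0009, -0.0006, 0.212], [-0.001, -0.0005, -0.004], -0.6], [[-0.0009, -0.0006, 0.212], [-0.001, -0.0005, -0.004], -0.7], [[-0.0009, -0.0006, 0.212], [-0.001, -0.0005, -0.004], -0.8]], "newtons": 10}}

```text
clock: 15.05
position: [0.5348, -0.2557, 0.1106]
ee_rot: [2.415, 2.006, 0.001]
force: [-0.8, 0.8, 3.9]
width: 0.13
```

```bash
python3 - <<'E'
from h import *
o=arm.observe();print(o['position'],o['width']*92,o['force'],o['clock'],o['joints'].round(2))
goal([.534,-.2555,.109],79.2)
im,d,c=grab('side','s8.png'); cv2.imwrite('pics/s8z.png',cv2.resize(im[280:480,250:450],None,fx=3,fy=3)[:,:,::-1])
E
```

```text
[ 0.53481395 -0.25570577  0.11060492] 11.92367386786552 [-0.77878658  0.78528719  3.94276201] 15.05 [ 0.85  0.62 -0.73  1.75  0.5   0.96  1.3 ]
shift [ 0.0001 -0.0017  0.0032] turn [0.0021 0.0006 0.004 ]
```

View pics/s8z.png

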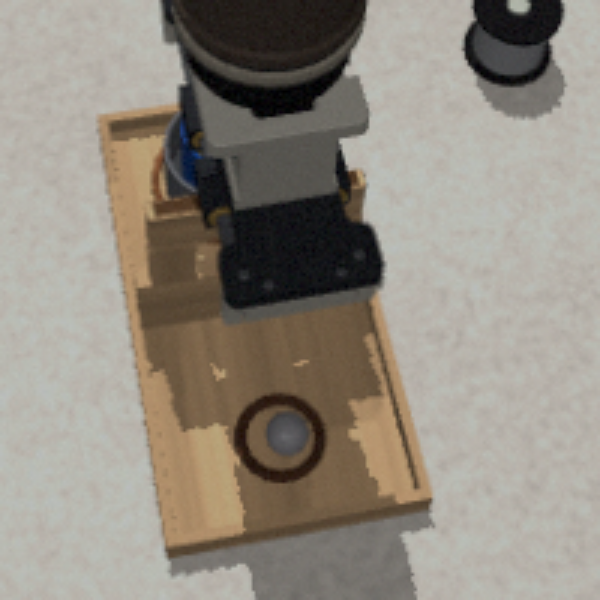

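>>> {"method": "play_rows", "body": {"rows": [[[0, 0, 0], [0, 0, 0], -1], [[0, 0, 0], [0, 0, 0], -1], [[0, 0, 0], [0, 0, 0], -1], [[0, 0, -0.001], [0, 0, 0], -1], [[0, 0, -0.004], [0, 0, 0], -1], [[0, 0, -0.008], [0, 0, 0], -1], [[0, 0, -0.012], [0, 0, 0], -1], [[0, 0, -0.016], [0, 0, 0], -1], [[0, 0, -0.019], [0, 0, 0], -1], [[0, 0, -0.02], [0, 0, 0], -1]], "newtons": 55}}

```text
clock: 16.1
position: [0.5344, -0.2558, 0.1201]
ee_rot: [2.415, 2.007, 0.001]
force: [-0.6, 1.0, -4.8]
width: 0.125
```

```bash
python3 - <<'E'
from h import *
o=arm.observe();print(o['position'],o['width']*92,o['force'],o['ft_torque'],o['clock'])
print(Rn.from_rotvec(o['ee_rot']).as_matrix()[:,2])
im,d,c=grab('side','s9.png'); cv2.imwrite('pics/s9z.png',cv2.resize(im[280:480,250:450],None,fx=3,fy=3)[:,:,::-1])
E
```

```text
[ 0.5344217  -0.2557513   0.12005235] 11.495845066722008 [-0.63622016  0.99022361 -4.83195746] [ 0.04680704 -0.13178201  0.01015382] 16.1
[ 1.11673812e-03 -8.40945549e-04 -9.99999023e-01]
```

View pics/s9z.png

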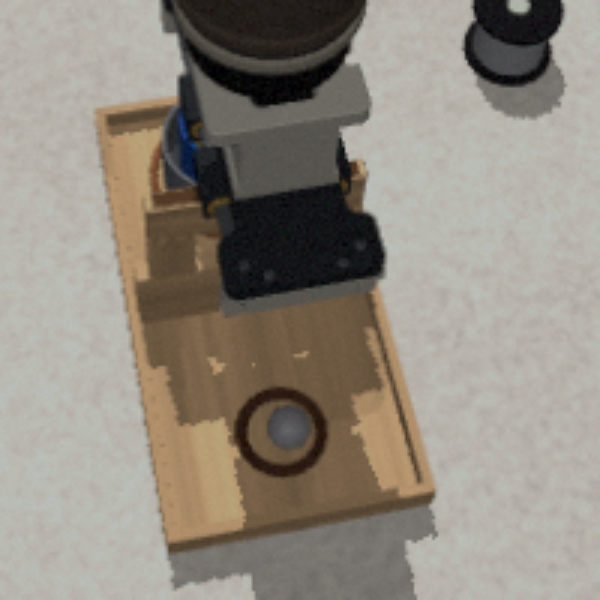

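The tray is off the bench and looks level, and the ball is central in its ring at zoomed (288,427). Continuing the lift smoothly.

>>> {"method": "play_rows", "body": {"rows": [[[0, 0, -0.003], [0, 0, 0], -1], [[0, 0, -0.012], [0, 0, 0], -1], [[0, 0, -0.028], [0, 0, 0], -1], [[0, 0, -0.05], [0, 0, 0], -1], [[0, 0, -0.078], [0, 0, 0], -1], [[0, 0, -0.108], [0, 0, 0], -1], [[0, 0, -0.138], [0, 0, 0], -1], [[0, 0, -0.164], [0, 0, 0], -1], [[0, 0, -0.182], [0, 0, 0], -1], [[0, 0, -0.187], [0, 0, 0], -1]]}}

```text
clock: 17.15
position: [0.5348, -0.2558, 0.2147]
ee_rot: [2.414, 2.006, 0.002]
force: [-0.1, -0.3, -5.9]
width: 0.127
```

```bash
cat > lev.py <<'E'
from h import *
import sys
tag=sys.argv[1]; o=arm.observe(); print(o['position'].round(4),o['width']*92,o['force'].round(1),o['clock'])
print('toolz',Rn.from_rotvec(o['ee_rot']).as_matrix()[:,2].round(4))
goal([.4812,.2278,float(sys.argv[2])],79.2,o=o)
cen=o['position'][:2]; a=np.radians(79.2); yv=np.array([np.cos(a),np.sin(a)]); xv=np.array([yv[1],-yv[0]])
for n in ['side','top']:
    im,d,c=grab(n,n+tag+'.png'); P=pts(c,d).reshape(-1,3); P=P[(d.reshape(-1)>0)]
    zu=o['position'][2]-.1106
    l=np.c_[(P[:,:2]-cen)@xv,(P[:,:2]-cen)@yv,P[:,2]-zu]
    q=l[(abs(l[:,0])<.075)&(abs(l[:,1])<.14)&(abs(l[:,2]-.006)<.012)&(abs(l[:,0])<.062)&(abs(l[:,1])<.128)]
    r=np.hypot(q[:,0],q[:,1]+.085)>.03; r2=np.hypot(q[:,0],q[:,1]-.085)>.045; q=q[r&r2]
    if len(q)<20: print(n,'few'); continue
    A=np.c_[q[:,:2],np.ones(len(q))]; w=np.ones(len(q))
    for _ in range(5):
        s=np.linalg.lstsq(A*w[:,None],q[:,2]*w,rcond=None)[0]; w=(abs(q[:,2]-A@s)<.004).astype(float)
    print(n,len(q),'slopes deg x,y',np.degrees(np.arctan(s[:2])).round(2),'floor z world',s[2]+zu)
    w=l[(abs(l[:,2]-.019)<.007)&(abs(l[:,0])<.09)&(abs(l[:,1])<.16)]
    print('  wall rect world', cv2.minAreaRect(((cen+w[:,:1]*xv+w[:,1:2]*yv)*1000).astype(np.float32)))
E
python3 lev.py 10 .2136
```

```text
[ 0.5348 -0.2558  0.2147] 11.648305283222028 [-0.1 -0.3 -5.9] 17.15
toolz [ 0.0025 -0.0015 -1.    ]
shift [ 9.312e-01 -2.824e-01  6.000e-04] turn [0.0026 0.001  0.0043]
side 5376 slopes deg x,y [ 0.15 -0.04] floor z world 0.11006729597036619
  wall rect world ((534.7679443359375, -255.65733337402344), (278.1940002441406, 148.06683349609375), 79.27739715576172)
top 2610 slopes deg x,y [-0.06 -0.04] floor z world 0.11012771884091865
  wall rect world ((531.8439331054688, -256.8028564453125), (277.5302429199219, 145.5073699951172), 78.89063262939453)
```

The tray is level: slopes are under 0.2° in both views. The underside is at about 0.104. Carrying it over with a gentle ramp.

>>> {"method": "play_rows", "body": {"rows": [[[0.0019, -0.0006, 0], [0, 0, 0], -1], [[0.0057, -0.0017, 0], [0, 0, 0], -1], [[0.0115, -0.0035, 0], [0, 0, 0], -1], [[0.0191, -0.0058, 0], [0, 0, 0], -1], [[0.0287, -0.0087, 0], [0, 0, 0], -1], [[0.0402, -0.0122, 0], [0, 0, 0], -1], [[0.0536, -0.0162, 0], [0, 0, 0], -1], [[0.0689, -0.0209, 0], [0, 0, 0], -1], [[0.0861, -0.0261, 0], [0, 0, 0], -1], [[0.1053, -0.0319, 0], [0, 0, 0], -1]]}}

```text
clock: 18.25
position: [0.5281, -0.2001, 0.2133]
ee_rot: [2.415, 2.007, 0.0]
force: [-0.2, -0.0, -5.4]
width: 0.128
```

>>> {"method": "play_rows", "body": {"rows": [[[0.0211, -0.0064, 0], [0, 0, 0], -1], [[0.0421, -0.0128, 0], [0, 0, 0], -1], [[0.0651, -0.0197, 0], [0, 0, 0], -1], [[0.088, -0.0267, 0], [0, 0, 0], -1], [[0.111, -0.0336, 0], [0, 0, 0], -1], [[0.134, -0.0406, 0], [0, 0, 0], -1], [[0.157, -0.0476, 0], [0, 0, 0], -1], [[0.1799, -0.0545, 0], [0, 0, 0], -1], [[0.2029, -0.0615, 0], [0, 0, 0], -1], [[0.2259, -0.0684, 0], [0, 0, 0], -1]]}}

```text
clock: 19.25
position: [0.5151, -0.0827, 0.2132]
ee_rot: [2.415, 2.007, 0.0]
force: [-0.2, 0.2, -5.1]
width: 0.122
```

>>> {"method": "play_rows", "body": {"rows": [[[0.023, -0.007, 0], [0, 0, 0], -1], [[0.0459, -0.0139, 0], [0, 0, 0], -1], [[0.0689, -0.0209, 0], [0, 0, 0], -1], [[0.0919, -0.0278, 0], [0, 0, 0], -1], [[0.1148, -0.0348, 0], [0, 0, 0], -1], [[0.1378, -0.0418, 0], [0, 0, 0], -1], [[0.1608, -0.0487, 0], [0, 0, 0], -1], [[0.1837, -0.0557, 0], [0, 0, 0], -1], [[0.2067, -0.0626, 0], [0, 0, 0], -1], [[0.2297, -0.0696, 0], [0, 0, 0], -1]]}}

```text
clock: 20.25
position: [0.5019, 0.0366, 0.2131]
ee_rot: [2.415, 2.007, 0.0]
force: [0.2, -0.1, -5.6]
width: 0.126
```

```bash
python3 - <<'E'
from h import *
o=arm.observe(); print(o['joints'].round(2),o['dq'].round(2)); goal([.4812,.2278,.2136],79.2,o=o)
E
```

```text
[ 0.49  0.39 -0.88  1.84  0.34  1.07  0.87] [-0.22 -0.   -0.02  0.01  0.01 -0.   -0.24]
shift [ 0.3684 -0.1107 -0.0013] turn [0.001  0.0006 0.0043]
```

>>> {"method": "play_rows", "body": {"rows": [[[0.023, -0.007, 0], [0, 0, 0], -1], [[0.0459, -0.0139, 0], [0, 0, 0], -1], [[0.0689, -0.0209, 0], [0, 0, 0], -1], [[0.0919, -0.0278, 0], [0, 0, 0], -1], [[0.1148, -0.0348, 0], [0, 0, 0], -1], [[0.1378, -0.0418, 0], [0, 0, 0], -1], [[0.1608, -0.0487, 0], [0, 0, 0], -1], [[0.1837, -0.0557, 0], [0, 0, 0], -1], [[0.2067, -0.0626, 0], [0, 0, 0], -1], [[0.2297, -0.0696, 0], [0, 0, 0], -1]]}}

```text
clock: 21.25
position: [0.4888, 0.1559, 0.213]
ee_rot: [2.415, 2.007, 0.0]
force: [0.3, 0.4, -6.2]
width: 0.124
```

>>> {"method": "play_rows", "body": {"rows": [[[0.023, -0.007, 0], [0, 0, 0], -1], [[0.044, -0.0133, 0], [0, 0, 0], -1], [[0.0632, -0.0191, 0], [0, 0, 0], -1], [[0.0804, -0.0244, 0], [0, 0, 0], -1], [[0.0957, -0.029, 0], [0, 0, 0], -1], [[0.109, -0.033, 0], [0, 0, 0], -1], [[0.1196, -0.0362, 0], [0, 0, 0], -1], [[0.1273, -0.0386, 0], [0, 0, 0], -1], [[0.133, -0.0403, 0], [0, 0, 0], -1], [[0.136, -0.0412, 0], [0, 0, 0], -1]]}}

```text
clock: 22.25
position: [0.481, 0.2256, 0.2129]
ee_rot: [2.415, 2.007, 0.0]
force: [-0.3, -0.1, -5.4]
width: 0.126
```

>>> {"method": "play_rows", "body": {"rows": [[[0, 0, 0], [0, 0, 0], -1], [[0, 0, 0], [0, 0, 0], -1], [[0, 0, 0], [0, 0, 0], -1], [[0, 0, 0], [0, 0, 0], -1], [[0, 0, 0], [0, 0, 0], -1]]}}

```text
clock: 22.75
position: [0.4811, 0.2254, 0.2129]
ee_rot: [2.415, 2.007, 0.0]
force: [0.5, 0.6, -4.7]
width: 0.126
```

```bash
python3 lev.py 11 .2136
```

```text
[0.4811 0.2254 0.2129] 11.547877337136047 [ 0.5  0.6 -4.7] 22.75
toolz [ 1.e-03 -7.e-04 -1.e+00]
shift [ 0.0048 -0.0007 -0.0013] turn [0.0011 0.0005 0.0042]
side 1890 slopes deg x,y [ 0.11 -0.07] floor z world 0.10737122523683769
  wall rect world ((480.7353820800781, 223.8485107421875), (281.95703125, 146.5052947998047), 78.74191284179688)
top 1814 slopes deg x,y [ 0.09 -0.  ] floor z world 0.10902092383001934
  wall rect world ((476.863037109375, 207.52810668945312), (241.13497924804688, 145.98831176757812), 79.35731506347656)
```

View pics/side11.png

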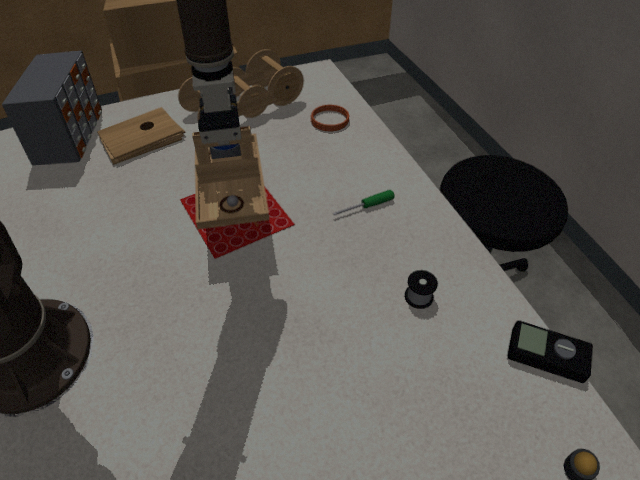

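View pics/top11.png

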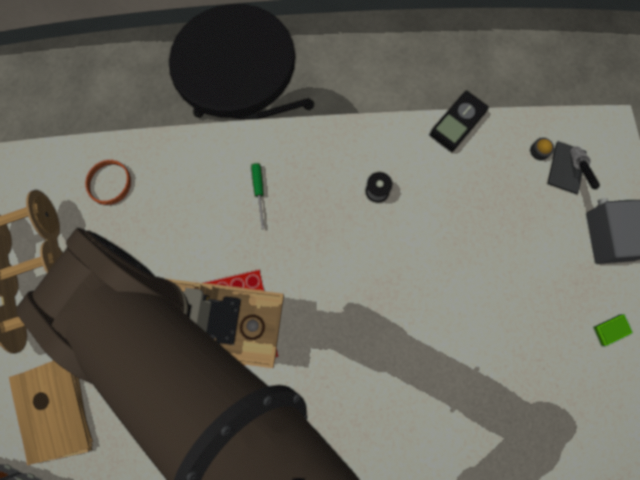

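The tray is over the sheet, level, with the ball in its ring at (232,204). I'm making a 2.5 mm trim, then letting it settle.

>>> {"method": "play_rows", "body": {"rows": [[[0.001, 0, 0], [0, 0, 0], -1], [[0.0025, 0, -0.001], [0, 0, 0], -1], [[0.004, -0.0007, -0.0015], [0, 0, 0], -1], [[0.0048, -0.0007, -0.002], [0, 0, 0], -1], [[0.0048, -0.0007, -0.002], [0, 0, 0], -1], [[0.0048, -0.0007, -0.002], [0, 0, 0], -1], [[0.0048, -0.0007, -0.002], [0, 0, 0], -1], [[0.0048, -0.0007, -0.002], [0, 0, 0], -1], [[0.0048, -0.0007, -0.002], [0, 0, 0], -1], [[0.0048, -0.0007, -0.002], [0, 0, 0], -1]]}}

```text
clock: 23.85
position: [0.4812, 0.2279, 0.2139]
ee_rot: [2.415, 2.007, 0.0]
force: [-0.5, 0.4, -5.4]
width: 0.125
```

```bash
python3 lev.py 12 .2136; python3 -c "
from h import *
grab('wrist','w12.png'); print(abs(arm.observe()['dq']).max())"
```

```text
[0.4812 0.2279 0.2139] 11.522267943532775 [-0.5  0.4 -5.4] 23.85
toolz [ 1.e-03 -7.e-04 -1.e+00]
shift [-0.0002  0.0001  0.0007] turn [0.0011 0.0005 0.0043]
side 1876 slopes deg x,y [ 0.03 -0.02] floor z world 0.10841255447707435
  wall rect world ((480.23504638671875, 227.49526977539062), (281.75250244140625, 148.65170288085938), 79.58084106445312)
top 1837 slopes deg x,y [ 0.1  -0.23] floor z world 0.10965742039673701
  wall rect world ((476.84869384765625, 209.8910369873047), (241.01571655273438, 146.34873962402344), 79.4395751953125)
0.0033544251980590183
```

View pics/w12.png

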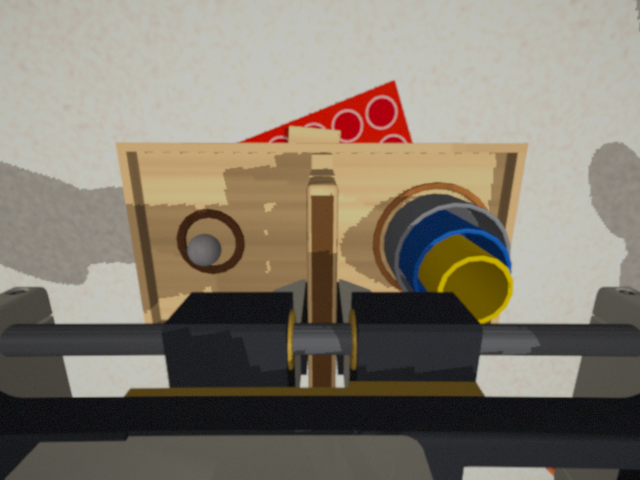

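The wrist view shows the ball in its ring at (205,250) and the cups nested around (470,280). The tray is level and still, so I'm handing in.

```bash
python3 -c "
from h import *
print(arm.sign_off(), arm.observe()['clock'])"
```

```text
the job is handed in; nothing more can be done
the job is handed in; nothing more can be done
```

The job is handed in at about 24 s on the robot's clock, with the arm still holding the tray over the red sheet.

- **Cups:** I set the blue cup into the grey one, then the yellow one into the blue. I let go of each only after feeling it touch down, at 7 N and 11 N.
- **Lift and carry:** I pinched the handle bar at its middle with 55 N, lifted slowly, and carried the tray across with gentle speed ramps.
- **Position:** In the last check the gripper was at (0.481, 0.228), which matches the measured sheet centre. The tray's underside was at 0.102–0.104 m, about 10 cm above the sheet.
- **Level and still:** The tray was within about 0.25° of level and the arm was at rest.
- **Contents:** The ball was inside its ring and the cups were nested in every picture I took after packing. I did not watch the ball between pictures during the carry.
- **Other items:** The spool and screwdriver look unmoved in the last pictures. The branch is mostly hidden under the tray; only its block shows in the last view, and nothing went near it.

One check disagreed: the top camera's outline of the tray came out short and off-centre because the arm hid part of it. I relied on the side camera, which put the tray's centre within about 1 mm of the sheet's.

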